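Start the song on the wooden music player

ROBOT

A 6-joint arm with a two-finger parallel gripper is mounted at the origin on the work surface. World frame = base frame: x ahead of the robot, y to its left, z up, the work surface at z = 0. Lengths are in m, angles in degrees, forces in N, time in s.
With the tool pointing down it reaches from about 0.25 to 0.725 m from the base axis. Payload 9.7 kg.
Tool frame: the origin (TCP) lies midway between the tips of the shut fingers; the grasp point (between the pads) lies 19 mm behind it; z points along the fingers, y is the line along which they close (so a half turn about z gives the same grasp; the last joint's range is limited). The gripper opens to 85 mm and grips with 20 to 120 N. Pads are 22 mm wide; open, the fingers measure 114 mm over their backs; the gripper's body (76 mm by 85 mm) begins 54 mm behind the grasp point. The pads swing forward as they close: fully open they stand 13 mm farther back than shut.
Start: joints at [-68.755, 4.979, 10.078, 95.1, 0, 90], TCP at [0.199, -0.513, 0.202] pointing down, gripper open.
Joint ranges: [-179.16, 179.16], [-48.56, 103.87], [-65.8, 70.77], [-126.05, 130.52], [-82.76, 87.17], [-180, 180]. Speed limits (degrees/s): [127.2, 127.2, 147.25, 180, 180, 180].

INTERFACE

Orientations are given as [roll, pitch, yaw] about the fixed x, y, z axes, in that order (R = Rz(yaw) Ry(pitch) Rx(roll)).
In Python, from workcell import readout, imaging, bot, spotter gives the robot as it stands.
- The arm moves only by the shell command python3 -m jog 'ROWS' [FORCE]. ROWS is JSON, a list of rows, each an object with "rotation": the turn, a rotation vector about the world's x, y, z in degrees, a list of three; "translation": the shift along the world's x, y, z in mm, a list of three; "grip": the finger opening in mm, from 0 to 85.4. In form: [{"rotation": [wx, wy, wz], "translation": [dx, dy, dz], "grip": grip}, ...]. A call has 1 to 20 rows; each row is the pose to reach, as a shift and turn from the pose commanded when the call began; what a row does not reach only later rows make up. A row lasts 1/10 s, in which the tool goes at most 50 mm and 8.59 degrees, less where a joint would pass 70% of its speed; a pose out of reach is approached as far as the arm can. A call with a gripper value outside its range is refused whole. The fingers move at their own pace and stop on an object; FORCE is the grip in N (left out, the last holds). Time passes only in rows, so rows that repeat a pose let the fingers close. It gives the time, the measured TCP pose, the force, the opening and the grip force at its end, in the units of the state.
- readout.get_obs(): the state, without advancing time (a new reading comes with each control period).
- imaging.camera(name): name is "scene" or "top"; returns (picture, depth): 480x640x3 uint8, red, green, blue; 480x640 float32, m along the optical axis (not along the pixel's ray), 0 where there is no reading.
- imaging.camera_info(name): a dict with "vertical_fov" (degrees; the focal length in pixels is half the picture's height over the tangent of half this angle, whatever the lens; pixels are square), "cx", "cy" (the principal point, pixels), "extrinsics" (4x4, takes a point from camera to world coordinates). Camera axes: x right, y down, z forward; pixel columns grow to the right and rows downward; lengths in m; the calibration is good to about 2 mm. A picture is of the moment at which its call begins. camera_info takes no time and is no camera call.
- bot.job_done(): hands the job in; it is judged then, once.
Trained networks look in the newest picture that a camera, given by its name, has taken for a name from the list of things; names that differ only in an ending like _2 or _b are one class to them, and where a whole thing is asked for, a point or a joint stands for the part that bears it (a point fixed in the world has none). Each returns a list of dicts, best first, with "confidence" (0 to 1); they miss things now and then, are a little off and sometimes report something else, mostly with a low value. They report only what shows in the picture. A call takes as long as a camera call.
- spotter.spot_in(camera, target): "box" ([centre column, centre row, width, height] in pixels, round what is visible of it).
- spotter.mark_of(camera, target): "uv" ([column, row] in pixels: a listed point, or the origin of a listed thing).
The state is a dict: "time": time; "q": joint angles; "qd": joint speeds; "joint_efforts": joint torques, N m; "ee_pos": TCP position; "tcp_rot": TCP orientation; "wrist_force": force on the tool from outside, world axes, zero at the start; "torque": the same for the moment, N m; "opening": finger opening in m; "grasp_force": force on a finger pad.
Only numpy, scipy, OpenCV 4.12 (cv2) and the standard library are available. Lean on these libraries where they do the work, as an engineer would, in place of code of your own. Each camera call takes 0.05 s, during which the arm holds its last target. There are 200 camera calls.

TASK

Set the toy shop's wooden music player going: first press the raised half of its rocker switch so that it tips right over, then push the flower-shaped song key all the way down, where it stays, and last press the big round play button all the way down, hold it there for a moment and let it spring back. Keep to that order, only press: leave the square and triangular keys up, and do not pick up, knock or shift the toys standing around the player.

Things in the scene. Friction and masses are not known exactly. Their poses are not given: they have to be found in the camera images.
- player: the music player: wooden case fixed to the counter, 200 (x) by 310 (y) by 55 mm high. Origin: centre of its underside. White plastic controls on its flat top (z = 55 mm): the row nearer the robot (x = -45 mm in its frame) has the rocker and the big play button at y = +80 and -80 mm, either way round; the far row (x = +46 mm) has the flower, square and triangular keys 90 mm apart, in any order.
- rocker_press (a point): where to press the rocker switch: top face of the half that starts raised (the player's +x half, away from the robot), 23 mm from its hinge, mid-width, 21 mm above the panel, 12 mm once tipped; moves with the rocker. The rocker: white plate 62 (player's x) by 36 by 9 mm between wooden cheeks 7 mm high; hinge along the player's y at its middle, 10 mm above the panel.
- rocker (a joint): rocker angle: 0 = off, +x half raised by 0.2 rad; 0.4 rad = tipped right over, +x half down by 0.2 rad. Starts at 0 to 0.06. It needs about 2 N at the press point and stays where it is left.
- flower_key_top (a point): flower-shaped key, five round petals, 41 mm across: white plastic, 16 mm above the panel when up, in a wooden bezel 52 mm square and 4 mm high. This point is the centre of its top face and moves with it (8 mm straight down).
- flower_key (a joint): travel of the flower key: 0 = up, 0.008 m = fully down; starts at 0 to 0.0015. No spring: it slides stiffly, needs about 4 N, and stays where it is left.
- play_button_top (a point): big round play button, 52 mm in diameter: white plastic, stands 16 mm above the panel when up, in a round wooden bezel 68 mm in diameter and 4 mm high. This point is the centre of its top face; it goes down with the button (travel 8 mm, straight down).
- play_button (a joint): travel of the play button: 0 = up, 0.008 m = fully down. A spring (1.5 N at the top, 5 N fully down) lifts it again when it is let go.
- square_key_top (a point): square key, 34 mm wide, to be left up: white plastic, 16 mm above the panel when up, in a wooden bezel 52 mm square and 4 mm high. This point is the centre of its top face and moves with it (8 mm straight down).
- square_key (a joint): travel of the square key: 0 = up, 0.008 m = fully down; starts at 0 to 0.0015. No spring: it slides stiffly, needs about 4 N, and stays where it is left.
- triangle_key_top (a point): triangular key, 24 mm from centre to corner, to be left up: white plastic, 16 mm above the panel when up, in a wooden bezel 52 mm square and 4 mm high. This point is the centre of its top face and moves with it (8 mm straight down).
- triangle_key (a joint): travel of the triangular key: 0 = up, 0.008 m = fully down; starts at 0 to 0.0015. No spring: it slides stiffly, needs about 4 N, and stays where it is left.
- toy_car: loose wooden toy car, red and yellow, 90 by 52 by 54 mm, beside the player (left, +y side). Origin: centre of its underside. Leave alone.
- toy_elephant: loose grey wooden elephant, 110 by 36 by 79 mm, beside the player (right, -y side). Origin: under its belly, at the level of its feet. Leave alone.
- stacker: loose ring-stacker toy, 72 mm in diameter, 84 mm high, behind the player (+x side). Origin: centre of its underside. Leave alone.

How it is judged (in metres and radians):
On the way, in this order (a step that is already met when the one before it is completed fails the run):
1. the rocker is tipped over (value of joint rocker above 0.34 rad), for 0.1 s.
2. the flower key is pushed down (value of joint flower_key above 0.0065 m), for 0.1 s.
3. the play button is pressed down (value of joint play_button above 0.0065 m), for 0.1 s.
At the end, for the whole second after the job is handed in: the rocker is tipped over (above 0.34 of 0.4 rad), the flower key is down (above 6.5 of 8 mm), the play button is up again (under 1.5 mm), the square and triangular keys are up (under 3 mm), and the three toys are within 15 mm of where they stood (value of joint rocker above 0.34 rad and value of joint flower_key above 0.0065 m and value of joint play_button below 0.0015 m and value of joint each of square_key, triangle_key below 0.003 m and distance of each of toy_car, toy_elephant, stacker from where it was at the start of the episode below 0.015 m); the robot touches nothing.
It fails at once if the flower key is pushed in before the rocker is tipped over (value of joint flower_key above 0.004 m and value of joint rocker below 0.3 rad).
It fails at once if the play button is pressed before the flower key is down (value of joint play_button above 0.004 m and value of joint flower_key below 0.0055 m).
It fails at once if the square or triangular key is pushed in (value of joint any of square_key, triangle_key above 0.003 m).
It fails at once if a toy is lifted, carried, shifted or tipped (distance of any of toy_car, toy_elephant, stacker from where it was at the start of the episode above 0.015 m or angle between any of toy_car, toy_elephant, stacker's own z axis and vertical above 0.3 rad).
It also fails if it takes over 45 s, if anything falls off the work surface, if the arm or the gripper's body presses on something with over 40 N, if the wrist force passes 120 N, or if a joint passes its speed limit or range.

## Working session

There is one attempt and no reset: what is moved stays moved. The work goes in short steps, Python scripts to look and compute and a shell command to move; the robot and the scene stay as the last step left them, time stands still between calls to the robot, and variables do not carry over. Pictures are saved under pics/ and viewed, at most 10 in all, crops included, and the job is handed in when it is done.

```bash
mkdir -p pics
cat > h.py <<'E'
import numpy as np, cv2
from workcell import readout, imaging, bot, spotter
NAMES=["rocker_press","flower_key_top","play_button_top","square_key_top","triangle_key_top","player","toy_car","toy_elephant","stacker"]
def ray(cam,uv):
    i=imaging.camera_info(cam); f=240/np.tan(np.radians(i["vertical_fov"])/2); E=np.array(i["extrinsics"])
    d=np.array([(uv[0]-i["cx"])/f,(uv[1]-i["cy"])/f,1.]); return E[:3,3],E[:3,:3]@d
def at_depth(cam,uv,D):
    c,d=ray(cam,uv); u,v=int(round(uv[0])),int(round(uv[1])); p=D[max(v-2,0):v+3,max(u-2,0):u+3]; p=p[p>0]
    return c+d*np.median(p) if p.size else None
def tri(a,b):
    (c1,d1),(c2,d2)=a,b
    s=np.linalg.lstsq(np.c_[d1,-d2],c2-c1,rcond=None)[0]; p,q=c1+s[0]*d1,c2+s[1]*d2
    return (p+q)/2,np.linalg.norm(p-q)
E
python3 - <<'E'
from h import *
np.set_printoptions(precision=4,suppress=True)
uv={}
for c in ("scene","top"):
    P,D=imaging.camera(c); cv2.imwrite(f"pics/{c}0.png",P[:,:,::-1]); print(c,imaging.camera_info(c)["extrinsics"])
    for n in NAMES:
        for r in spotter.mark_of(c,n)[:2]:
            print(c,n,round(r["confidence"],2),np.round(r["uv"],1),at_depth(c,r["uv"],D)); uv.setdefault((c,n),r["uv"])
for n in NAMES:
    if ("scene",n) in uv and ("top",n) in uv: print(n,*tri(ray("scene",uv["scene",n]),ray("top",uv["top",n])))
o=readout.get_obs(); print(o["time"],o["ee_pos"],o["tcp_rot"],o["wrist_force"])
E
```

```text
scene [[-0.8802  0.3749 -0.2911  0.9127]
 [ 0.4745  0.7081 -0.5228  0.6167]
 [ 0.0102 -0.5984 -0.8012  0.9654]
 [ 0.      0.      0.      1.    ]]
scene rocker_press 0.79 [322.8 200.1] [ 0.5621 -0.0404  0.0714]
scene flower_key_top 0.76 [290.  216.3] [ 0.6343 -0.0372  0.0673]
scene play_button_top 0.7 [381.2 253.3] [0.5259 0.1176 0.0681]
scene square_key_top 0.81 [341.9 283.8] [0.6207 0.1411 0.0685]
scene triangle_key_top 0.76 [317.8 248.8] [0.6228 0.0545 0.0676]
scene triangle_key_top 0.54 [403.8 366.3] [0.6008 0.3154 0.0462]
scene player 0.58 [335.8 258.3] [0.5988 0.0796 0.0529]
scene player 0.21 [257.4 288.1] [0.7485 0.0589 0.0334]
scene toy_car 0.84 [404.8 368. ] [0.5975 0.3153 0.0359]
scene toy_car 0.26 [259.  285.2] [0.7444 0.058  0.0389]
scene toy_elephant 0.92 [277. 169.] [ 0.5803 -0.2182 -0.0015]
scene stacker 0.95 [258.8 287. ] [0.7457 0.0592 0.0355]
top [[-0.0109 -0.9975  0.0694  0.5184]
 [-0.9998  0.012   0.0158  0.0177]
 [-0.0166 -0.0692 -0.9975  1.1657]
 [ 0.      0.      0.      1.    ]]
top rocker_press 0.74 [356.7 244.4] [ 0.5609 -0.0293  0.0742]
top flower_key_top 0
[... 483 characters left out ...]
14.3] [0.62   0.1404 0.0693]
top stacker 0.85 [324.3 158.3] [0.7268 0.0296 0.062 ]
rocker_press [ 0.5635 -0.0307  0.082 ] 0.0067152475148661295
flower_key_top [ 0.633  -0.0359  0.0677] 0.00357142711217631
play_button_top [0.5263 0.1205 0.0719] 0.0029505274890574877
square_key_top [0.6198 0.1412 0.0679] 0.001535223774096598
triangle_key_top [0.6233 0.0504 0.0632] 0.004696820398936908
player [ 0.5813  0.0461 -0.0023] 0.0036672775107150016
toy_car [ 0.5812  0.2986 -0.0142] 0.0016097379027017937
toy_elephant [ 0.5808 -0.2138  0.0027] 0.0024379995282328686
stacker [ 0.7389  0.0312 -0.0095] 0.003264136897016466
1.0 [ 0.1993 -0.5126  0.2024] [-179.9995    0.0006   21.2449] [-0.0694 -0.1826 -0.3785]
```

View pics/top0.png

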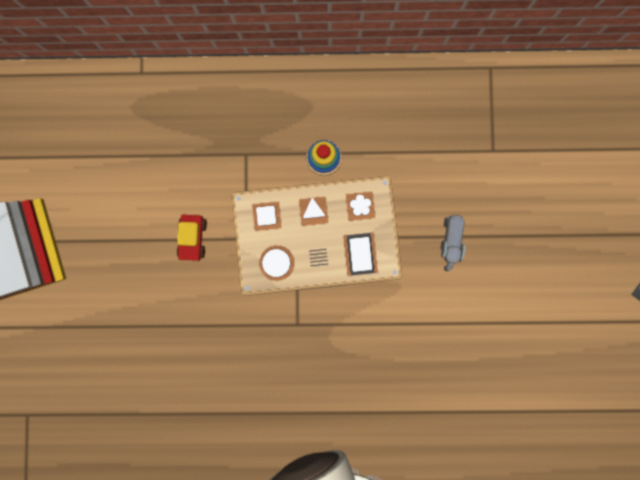

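View pics/scene0.png

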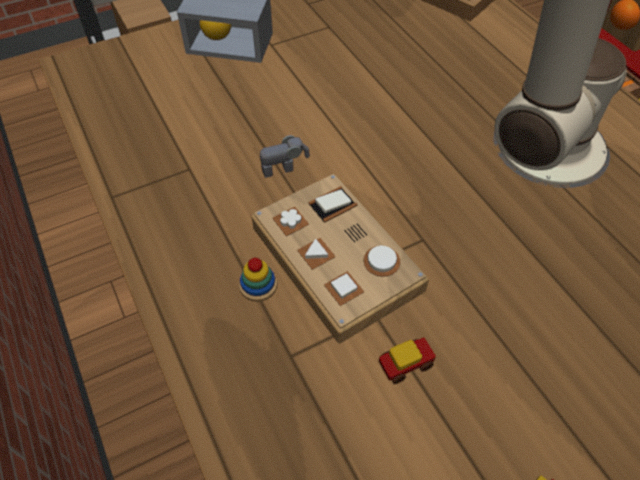

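Run:
```python
from h import *
# fit player pose (2D) to measured points with the known layout
m={"flower":[.046,-.09],"tri":[.046,0],"sq":[.046,.09],"play":[-.045,.08],"rock":[-.045+.023,-.08]}
w={"flower":[.632,-.0358],"tri":[.6235,.0510],"sq":[.6197,.1412],"play":[.5258,.1203],"rock":[.562,-.0330]}
A=np.array(list(m.values()));B=np.array(list(w.values()));a,b=A.mean(0),B.mean(0)
H=(A-a).T@(B-b);t=np.arctan2(H[0,1]-H[1,0],H[0,0]+H[1,1]);R=np.array([[np.cos(t),-np.sin(t)],[np.sin(t),np.cos(t)]])
print("yaw",np.degrees(t),"origin",b-R@a)
F=(A-a)@R.T+b
for k,f,x in zip(m,F,B): print(k,f.round(4),(1e3*(f-x)).round(1),"from TCP mm",(1e3*(f-[.1993,-.5126])).round(1))
```

```text
yaw 4.7947773128250475 origin [0.57844969 0.04755306]
flower [ 0.6318 -0.0383] [-0.2 -2.5] from TCP mm [432.5 474.3]
tri [0.6243 0.0514] [0.8 0.4] from TCP mm [425. 564.]
sq [0.6168 0.1411] [-2.9 -0.1] from TCP mm [417.5 653.7]
play [0.5269 0.1235] [1.1 3.2] from TCP mm [327.6 636.1]
rock [ 0.5632 -0.034 ] [ 1.2 -1. ] from TCP mm [363.9 478.6]
```

The top view has the flower at (360,206), triangle at (314,210), square at (266,215), play button at (276,263) and rocker at (360,254). The scene view agrees, and so do the networks: heights come out near 0.07 m and fit residuals stay within about 3 mm. I'll approach above the rocker with the fingers shut and the yaw aligned to the player.

```bash
python3 -m jog '[{"rotation":[0,0,-8],"translation":[40,50,0],"grip":0},{"rotation":[0,0,-16.4],"translation":[70,85,0],"grip":0},{"rotation":[0,0,-16.4],"translation":[95,125,0],"grip":0},{"rotation":[0,0,-16.4],"translation":[120,160,0],"grip":0},{"rotation":[0,0,-16.4],"translation":[150,195,0],"grip":0},{"rotation":[0,0,-16.4],"translation":[180,235,0],"grip":0},{"rotation":[0,0,-16.4],"translation":[210,275,0],"grip":0},{"rotation":[0,0,-16.4],"translation":[240,315,0],"grip":0},{"rotation":[0,0,-16.4],"translation":[270,355,0],"grip":0},{"rotation":[0,0,-16.4],"translation":[300,395,0],"grip":0},{"rotation":[0,0,-16.4],"translation":[330,435,-20],"grip":0},{"rotation":[0,0,-16.4],"translation":[365,478,-50],"grip":0},{"rotation":[0,0,-16.4],"translation":[365,478,-80],"grip":0},{"rotation":[0,0,-16.4],"translation":[365,478,-90],"grip":0},{"rotation":[0,0,-16.4],"translation":[365,478,-90],"grip":0},{"rotation":[0,0,-16.4],"translation":[365,478,-90],"grip":0},{"rotation":[0,0,-16.4],"translation":[365,478,-90],"grip":0},{"rotation":[0,0,-16.4],"translation":[365,478,-90],"grip":0}]'
python3 - <<'E'
from h import *
for c in("scene","top"):
    P,D=imaging.camera(c)
    k=P[140:300,220:420] if c=="top" else P[130:310,220:440]
    cv2.imwrite(f"pics/{c}1.png",cv2.resize(k[:,:,::-1],None,fx=3,fy=3,interpolation=cv2.INTER_CUBIC))
E
```

```text
time: 2.8
ee_pos: [0.5648, -0.0355, 0.1142]
tcp_rot: [180.0, -0.1, 4.8]
wrist_force: [-0.1, 0.2, 0.1]
opening: 0.0
grasp_force: 0.0
```

View pics/scene1.png

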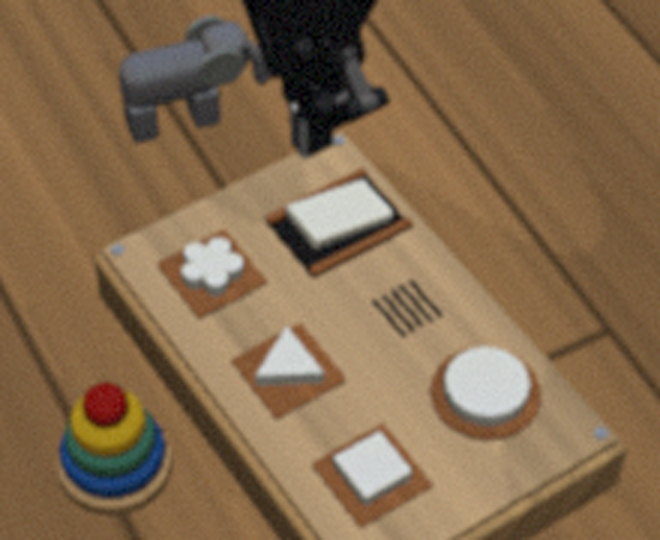

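The crop shows the shut fingertip just above the raised rocker half, crop pixel (310,145) against the plate at (340,210). Next I press the rocker.

```bash
python3 -m jog '[{"rotation":[0,0,0],"translation":[0,0,-10],"grip":0},{"rotation":[0,0,0],"translation":[0,0,-20],"grip":0},{"rotation":[0,0,0],"translation":[0,0,-27],"grip":0},{"rotation":[0,0,0],"translation":[0,0,-31],"grip":0},{"rotation":[0,0,0],"translation":[0,0,-34],"grip":0},{"rotation":[0,0,0],"translation":[0,0,-37],"grip":0},{"rotation":[0,0,0],"translation":[0,0,-40],"grip":0},{"rotation":[0,0,0],"translation":[0,0,-42],"grip":0},{"rotation":[0,0,0],"translation":[0,0,-42],"grip":0}]'
```

```text
time: 3.8
ee_pos: [0.5642, -0.0346, 0.0701]
tcp_rot: [-180.0, 0.0, 4.8]
wrist_force: [-0.0, -1.4, 0.1]
opening: 0.0003
grasp_force: 0.0
```

```bash
python3 -m jog '[{"rotation":[0,0,0],"translation":[0,0,-1],"grip":0},{"rotation":[0,0,0],"translation":[0,0,-2],"grip":0},{"rotation":[0,0,0],"translation":[0,0,-2],"grip":0}]'
python3 - <<'E'
from h import *
P,D=imaging.camera("scene"); cv2.imwrite("pics/scene2.png",cv2.resize(P[130:310,220:440,::-1],None,fx=3,fy=3,interpolation=cv2.INTER_CUBIC))
E
```

```text
time: 4.1
ee_pos: [0.5643, -0.0346, 0.0683]
tcp_rot: [-180.0, 0.0, 4.8]
wrist_force: [0.1, 0.7, 0.7]
opening: -0.0
grasp_force: 0.0
```

View pics/scene2.png

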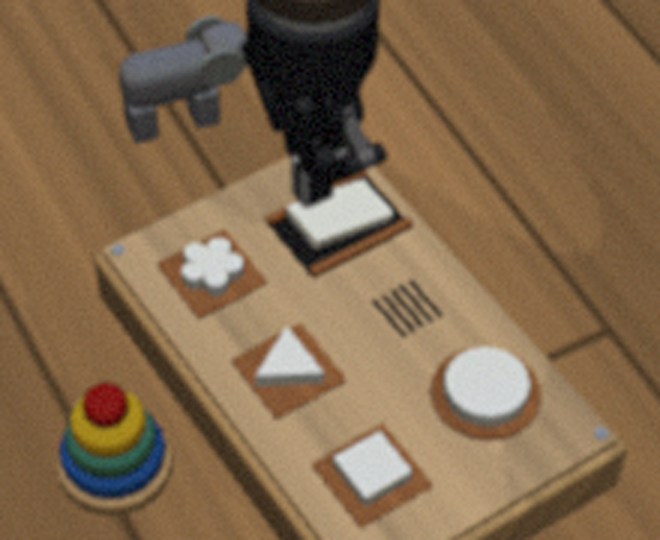

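The crop shows the fingertip at about (315,195), along the plate's −y edge, and the plate hasn't tipped. So I'll lift and measure the plate properly by segmentation.

```bash
python3 -m jog '[{"rotation":[0,0,0],"translation":[0,0,20],"grip":0},{"rotation":[0,0,0],"translation":[0,0,42],"grip":0},{"rotation":[0,0,0],"translation":[0,0,42],"grip":0}]'
python3 - <<'E'
from h import *
np.set_printoptions(precision=4,suppress=True)
P0={c:cv2.imread(f"pics/{c}0.png") for c in("scene","top")}
seeds={"top":{"rocker":(360,262),"play":(276,263),"flower":(360,206),"sq":(266,215),"tri":(314,212)},
"scene":{"rocker":(332,204),"play":(382,257),"flower":(291,217),"sq":(344,285),"tri":(316,251)}}
res={}
for c in P0:
    I=imaging.camera_info(c); f=240/np.tan(np.radians(I["vertical_fov"])/2);E=np.array(I["extrinsics"])
    o=readout.get_obs()
    p=E[:3,:3].T@(np.array([.5643,-.0346,.0683])-E[:3,3]); print(c,"pressed TCP px",f*p[0]/p[2]+I["cx"],f*p[1]/p[2]+I["cy"])
    hsv=cv2.cvtColor(P0[c],cv2.COLOR_BGR2HSV); m=((hsv[...,1]<60)&(hsv[...,2]>(165 if c=="scene" else 185))).astype(np.uint8)
    n,L,st,ce=cv2.connectedComponentsWithStats(m)
    for k,(u,v) in seeds[c].items():
        l=L[v,u]
        if l==0: print(c,k,"no",hsv[v,u]); continue
        cc,d=ray(c,ce[l]); z=.071; print(c,k,ce[l],st[l],"at z .071:",cc+d*(z-cc[2])/d[2]); res[c,k]=ce[l]
for k in seeds["top"]:
    if ("top",k) in res and ("scene",k) in res: print(k,*tri(ray("scene",res["scene",k]),ray("top",res["top",k])))
E
```

```text
time: 4.45
ee_pos: [0.5657, -0.0347, 0.1136]
tcp_rot: [180.0, -0.3, 4.8]
wrist_force: [0.2, -0.4, -0.1]
opening: 0.0003
grasp_force: 0.0
scene pressed TCP px 323.2061365921725 203.60293508573443
scene rocker [332.5601 199.6061] [316 190  34  20 391] at z .071: [ 0.5447 -0.033   0.071 ]
scene play [382.1686 256.4216] [369 245  28  24 510] at z .071: [0.5292 0.1259 0.071 ]
scene flower [289.9107 216.442 ] [281 209  20  16 224] at z .071: [ 0.6358 -0.0343  0.071 ]
scene sq [343.772 284.202] [332 274  25  22 307] at z .071: [0.619  0.1447 0.071 ]
scene tri [315.7358 248.6373] [306 239  21  16 193] at z .071: [0.6271 0.0546 0.071 ]
top pressed TCP px 359.3668155611093 242.7018428810574
top rocker [360.3782 253.8608] [350 237  22  35 632] at z .071: [ 0.5433 -0.036   0.071 ]
top play [275.6195 262.5415] [262 249  28  28 615] at z .071: [0.5288 0.123  0.071 ]
top flower [360.3188 205.175 ] [350 195  21  21 320] at z .071: [ 0.6349 -0.0373  0.071 ]
top sq [265.5831 215.2041] [256 206  20  20 343] at z .071: [0.6182 0.1415 0.071 ]
top tri [312.9163 210.0279] [303 198  22  20 251] at z .071: [0.6268 0.0521 0.071 ]
rocker [ 0.5432 -0.0361  0.0669] 0.0004476338443952029
play [0.5283 0.1237 0.0677] 0.0012563249174212816
flower [ 0.6349 -0.0373  0.0672] 0.0008464247070309623
sq [0.6181 0.1423 0.067 ] 0.00102404858549781
tri [0.6266 0.0525 0.0682] 0.0011210923985463537
```

View pics/top1.png

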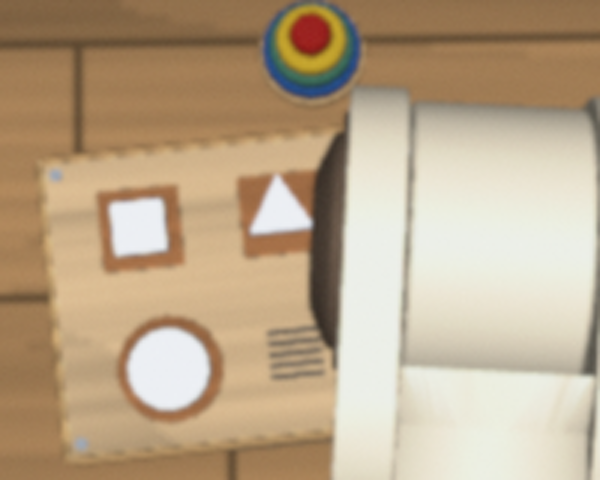

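Run:
```python
from h import *
P,D=imaging.camera("scene"); cv2.imwrite("pics/scene3.png",P[:,:,::-1])
a=cv2.imread("pics/scene0.png")
k=lambda x:cv2.resize(x[175:235,280:360],None,fx=5,fy=5,interpolation=cv2.INTER_CUBIC)
b=cv2.imread("pics/scene2.png"); b=cv2.resize(b,(220,180),interpolation=cv2.INTER_AREA); c=a.copy(); c[130:310,220:440]=b
cv2.imwrite("pics/cmp.png",np.vstack([np.hstack([k(a),k(c)]),np.hstack([k(P[:,:,::-1]),k(P[:,:,::-1])*0])]))
```

```text
(no output)
```

View pics/cmp.png

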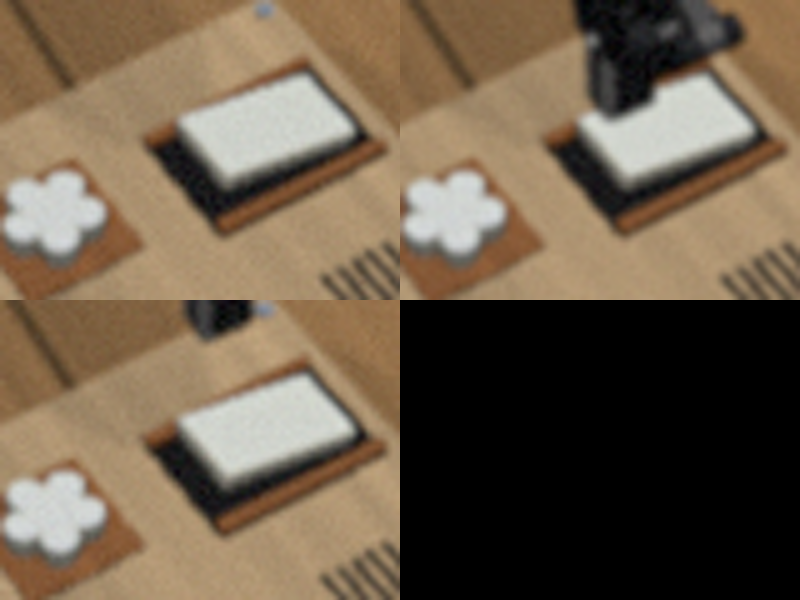

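The plate hasn't moved at all; the tip was still hovering over it. I'll go lower slowly and watch the force.

```bash
python3 -m jog '[{"rotation":[0,0,0],"translation":[0,0,-20],"grip":0},{"rotation":[0,0,0],"translation":[0,0,-40],"grip":0},{"rotation":[0,0,0],"translation":[0,0,-44],"grip":0},{"rotation":[0,0,0],"translation":[0,0,-45],"grip":0},{"rotation":[0,0,0],"translation":[0,0,-46],"grip":0}]'
python3 - <<'E'
from h import *
np.set_printoptions(precision=4,suppress=True)
P,D=imaging.camera("scene"); 
I=imaging.camera_info("scene")
V=[]
for v in range(150,206):
  for u in range(300,350):
    if D[v,u]>0 and P[v,u].max()<75:
        c,d=ray("scene",(u,v)); p=c+d*D[v,u]
        if p[2]>.05: V.append([u,v,*p])
V=np.array(V); V=V[np.argsort(V[:,4])]; V=V[V[:,4]<.11]
for lo in np.arange(.05,.11,.005):
    s=V[(V[:,4]>=lo)&(V[:,4]<lo+.005)]
    if len(s): print(round(lo,3),len(s),"x",s[:,2].min(),s[:,2].max(),"y",s[:,3].min(),s[:,3].max(),"u",s[:,0].min(),s[:,0].max(),"v",s[:,1].max())
cv2.imwrite("pics/scene4.png",cv2.resize(P[165:235,280:360,::-1],None,fx=8,fy=8,interpolation=cv2.INTER_CUBIC))
print(readout.get_obs()["ee_pos"],readout.get_obs()["wrist_force"])
E
```

```text
time: 5.0
ee_pos: [0.5645, -0.0346, 0.0649]
tcp_rot: [180.0, -0.0, 4.8]
wrist_force: [0.7, -0.2, 0.1]
opening: -0.0002
grasp_force: 0.0
0.05 15 x 0.5146063965709105 0.5831607519723419 y -0.05769670167596441 -0.019561424474433653 u 310.0 349.0 v 205.0
0.055 16 x 0.518272716672514 0.5835538827138209 y -0.18936001244138534 -0.017973193191320402 u 300.0 348.0 v 205.0
0.06 3 x 0.5342286050667502 0.538004873051293 y -0.19001567312132195 -0.186988281888113 u 300.0 301.0 v 151.0
0.1 12 x 0.5604186690822841 0.575500769945537 y -0.034575904130324187 -0.021339070284453365 u 318.0 328.0 v 198.0
0.105 23 x 0.5607075050674594 0.5755748904709999 y -0.03503002452902837 -0.017721578017017237 u 318.0 329.0 v 198.0
[ 0.5646 -0.0346  0.065 ] [ 0.1014 -0.9515 -0.2744]
```

View pics/scene4.png

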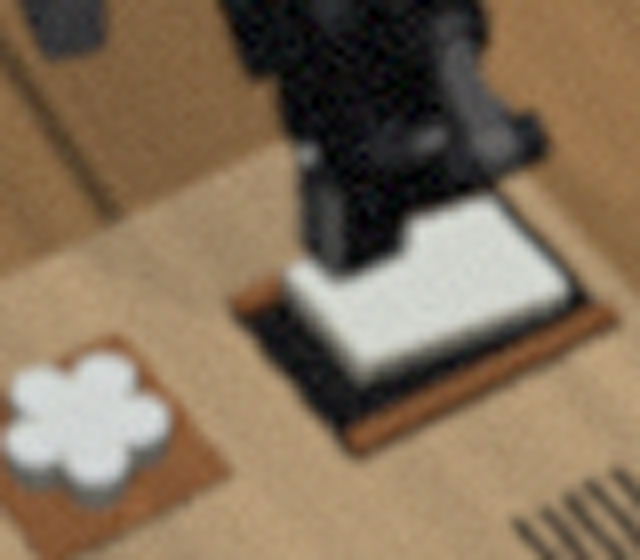

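The depth puts the visible fingertip bottom near z = 0.10 m, though the TCP reads 0.065 with no contact force. So the fingertip looks about 35 mm above the reported TCP. To confirm, I'll step down and re-measure.

```bash
cat > tip.py <<'E'
from h import *
P,D=imaging.camera("scene"); o=readout.get_obs(); V=[]
for v in range(140,330):
  for u in range(260,440):
    if D[v,u]>0 and P[v,u].max()<90:
        c,d=ray("scene",(u,v)); p=c+d*D[v,u]
        if p[2]>.066 and np.hypot(*(p[:2]-o["ee_pos"][:2]))<.035: V.append([u,v,*p])
V=np.array(V); V=V[V[:,4]<V[:,4].min()+.012]
print("ee",np.round(o["ee_pos"],4),"F",np.round(o["wrist_force"],2),"tip z: min %.4f p10 %.4f n%d"%(V[:,4].min(),np.percentile(V[:,4],10),len(V)),"x %.3f..%.3f y %.3f..%.3f"%(V[:,2].min(),V[:,2].max(),V[:,3].min(),V[:,3].max()),"rows to",V[:,1].max())
E
python3 tip.py
python3 -m jog '[{"rotation":[0,0,0],"translation":[0,0,-3],"grip":0},{"rotation":[0,0,0],"translation":[0,0,-6],"grip":0},{"rotation":[0,0,0],"translation":[0,0,-9],"grip":0},{"rotation":[0,0,0],"translation":[0,0,-9],"grip":0}]'; python3 tip.py
```

```text
time: 5.5
ee_pos: [0.564, -0.0346, 0.0548]
tcp_rot: [-180.0, 0.0, 4.8]
wrist_force: [0.4, -0.1, 0.1]
opening: -0.0002
grasp_force: 0.0Traceback (most recent call last):
  File "tip.py", line 6, in <module>
    c,d=ray("scene",(u,v)); p=c+d*D[v,u]
        ~~~^^^^^^^^^^^^^^^
  File "h.py", line 5, in ray
    i=imaging.camera_info(cam); f=240/np.tan(np.radians(i["vertical_fov"])/2); E=np.array(i["extrinsics"])
ValueError: time passes only in moves, steps and waits
Traceback (most recent call last):
  File "tip.py", line 6, in <module>
    c,d=ray("scene",(u,v)); p=c+d*D[v,u]
        ~~~^^^^^^^^^^^^^^^
  File "h.py", line 5, in ray
    i=imaging.camera_info(cam); f=240/np.tan(np.radians(i["vertical_fov"])/2); E=np.array(i["extrinsics"])
ValueError: time passes only in moves, steps and waits
```

```bash
sed -i 's/i=imaging.camera_info(cam);/i=info(cam);/; s/^NAMES/import functools\ninfo=functools.cache(imaging.camera_info)\nNAMES/' h.py; python3 tip.py
```

```text
ee [ 0.5642 -0.0346  0.0553] F [ 0.23 -0.55  0.33] tip z: min 0.0663 p10 0.0664 n13 x 0.541..0.575 y -0.044..-0.012 rows to 212.0
```

```bash
sed -i 's/p\[2\]>.066/p[2]>.078/' tip.py; python3 tip.py
python3 - <<'E'
from h import *
P,D=imaging.camera("scene"); cv2.imwrite("pics/scene5.png",cv2.resize(P[165:235,280:360,::-1],None,fx=6,fy=6,interpolation=cv2.INTER_CUBIC))
E
```

```text
ee [ 0.5643 -0.0346  0.0554] F [ 0.55  0.3  -0.1 ] tip z: min 0.0852 p10 0.0894 n28 x 0.559..0.575 y -0.038..-0.018 rows to 202.0
```

View pics/scene5.png

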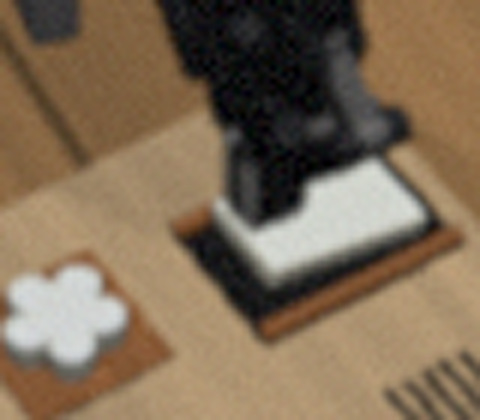

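The tip, still above the white plate at crop (265,215), moves down with the readout. So the offset of roughly 33 mm is real and xy is right. I'll continue down, guided by force.

```bash
python3 -m jog '[{"rotation":[0,0,0],"translation":[0,0,-2],"grip":0},{"rotation":[0,0,0],"translation":[0,0,-4],"grip":0},{"rotation":[0,0,0],"translation":[0,0,-6],"grip":0},{"rotation":[0,0,0],"translation":[0,0,-8],"grip":0}]'; python3 -m jog '[{"rotation":[0,0,0],"translation":[0,0,-2],"grip":0},{"rotation":[0,0,0],"translation":[0,0,-4],"grip":0}]';python3 -m jog '[{"rotation":[0,0,0],"translation":[0,0,-1.5],"grip":0},{"rotation":[0,0,0],"translation":[0,0,-3],"grip":0}]'
```

```text
time: 6.1
ee_pos: [0.5645, -0.0346, 0.0474]
tcp_rot: [-180.0, -0.0, 4.8]
wrist_force: [1.5, 0.0, 2.4]
opening: -0.0
grasp_force: 1.1
time: 6.3
ee_pos: [0.5648, -0.0346, 0.0436]
tcp_rot: [180.0, -0.1, 4.9]
wrist_force: [1.5, 1.2, 3.0]
opening: 0.0002
grasp_force: 1.3
time: 6.5
ee_pos: [0.5652, -0.0346, 0.041]
tcp_rot: [180.0, -0.1, 4.8]
wrist_force: [4.5, 0.7, 5.7]
opening: -0.0001
grasp_force: 3.2
```

Run:
```python
from h import *
P,D=imaging.camera("scene"); cv2.imwrite("pics/scene6.png",cv2.resize(P[165:235,280:360,::-1],None,fx=6,fy=6,interpolation=cv2.INTER_CUBIC))
print(readout.get_obs()["ee_pos"],readout.get_obs()["wrist_force"])
```

```text
[ 0.5651691  -0.03456296  0.04080841] [3.60028267 0.59022883 3.38219654]
```

View pics/scene6.png

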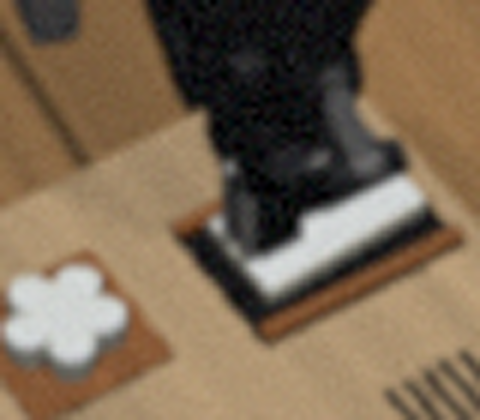

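Contact began at TCP z of about 0.048 and the plate is tipping. I'll keep going until the hard stop shows in the force.

```bash
for i in 1 2 ; do python3 -m jog '[{"rotation":[0,0,0],"translation":[0,0,-1],"grip":0},{"rotation":[0,0,0],"translation":[0,0,-1],"grip":0}]' | grep -E "ee_pos|wrist"; done
```

```text
ee_pos: [0.5651, -0.0346, 0.0399]
wrist_force: [5.4, 0.4, 5.0]
ee_pos: [0.5652, -0.0346, 0.0396]
wrist_force: [4.2, 0.3, 8.7]
```

```bash
python3 -m jog '[{"rotation":[0,0,0],"translation":[0,0,-1],"grip":0},{"rotation":[0,0,0],"translation":[0,0,-2],"grip":0},{"rotation":[0,0,0],"translation":[0,0,-2],"grip":0}]' | grep -E "ee_pos|wrist"; python3 -m jog '[{"rotation":[0,0,0],"translation":[0,0,10],"grip":0},{"rotation":[0,0,0],"translation":[0,0,30],"grip":0},{"rotation":[0,0,0],"translation":[0,0,50],"grip":0},{"rotation":[0,0,0],"translation":[0,0,50],"grip":0}]'
python3 - <<'E'
from h import *
P,D=imaging.camera("scene"); hsv=cv2.cvtColor(P,cv2.COLOR_RGB2HSV); m=((hsv[...,1]<60)&(hsv[...,2]>150)).astype(np.uint8)
n,L,st,ce=cv2.connectedComponentsWithStats(m); l=L[203,334]; vs,us=np.where(L==l)
X=np.array([at_depth("scene",(u,v),D) for u,v in zip(us,vs)]); c,s=np.cos(np.radians(4.8)),np.sin(np.radians(4.8))
Q=(X-[.5784,.0476,.055])@np.array([[c,-s,0],[s,c,0],[0,0,1]])
k=Q[:,2]>.004; Q=Q[k]
b=np.linalg.lstsq(np.c_[Q[:,0]+.045,Q[:,1]+.08,np.ones(len(Q))],Q[:,2],rcond=None)[0]; print(len(Q),"slope x (+.2 off, -.2 tipped)",b, readout.get_obs()["ee_pos"])
E
```

```text
ee_pos: [0.5654, -0.0346, 0.0393]
wrist_force: [-1.3, 1.2, 21.3]
time: 7.65
ee_pos: [0.5647, -0.0347, 0.0885]
tcp_rot: [180.0, -0.1, 4.8]
wrist_force: [0.3, -0.5, -0.1]
opening: -0.0002
grasp_force: 0.0
489 slope x (+.2 off, -.2 tipped) [-0.19334326  0.06207068  0.01413653] [ 0.56426833 -0.03467988  0.08686941]
```

Measured slope is −0.193, so the rocker is tipped right over, and the tool offset is about 30 mm. Next is the flower key at (0.635, −0.037).

```bash
python3 -m jog '[{"rotation":[0,0,0],"translation":[20,-1,0],"grip":0},{"rotation":[0,0,0],"translation":[50,-2,0],"grip":0},{"rotation":[0,0,0],"translation":[70,-2.5,0],"grip":0},{"rotation":[0,0,0],"translation":[70,-2.5,0],"grip":0},{"rotation":[0,0,0],"translation":[70,-2.5,-20],"grip":0},{"rotation":[0,0,0],"translation":[70,-2.5,-35],"grip":0},{"rotation":[0,0,0],"translation":[70,-2.5,-40],"grip":0},{"rotation":[0,0,0],"translation":[70,-2.5,-42],"grip":0},{"rotation":[0,0,0],"translation":[70,-2.5,-42],"grip":0}]'
for i in 1 2 3 4; do python3 -m jog '[{"rotation":[0,0,0],"translation":[0,0,-1],"grip":0},{"rotation":[0,0,0],"translation":[0,0,-2],"grip":0}]' | grep -E "ee_pos|wrist"; done
```

```text
time: 8.6
ee_pos: [0.634, -0.0371, 0.0445]
tcp_rot: [-180.0, 0.0, 4.8]
wrist_force: [0.3, -0.2, 0.5]
opening: 0.0002
grasp_force: 0.0
ee_pos: [0.6347, -0.0371, 0.0431]
wrist_force: [0.5, -0.5, 0.4]
ee_pos: [0.6345, -0.0371, 0.0408]
wrist_force: [-1.2, -0.7, 4.5]
ee_pos: [0.6345, -0.0371, 0.0388]
wrist_force: [-0.2, 0.5, 4.1]
ee_pos: [0.6345, -0.0371, 0.0365]
wrist_force: [0.2, -0.1, 3.9]
```

```bash
for i in 1 2 3; do python3 -m jog '[{"rotation":[0,0,0],"translation":[0,0,-1],"grip":0},{"rotation":[0,0,0],"translation":[0,0,-2],"grip":0}]' | grep -E "ee_pos|wrist"; done
```

```text
ee_pos: [0.6344, -0.0371, 0.0344]
wrist_force: [0.1, -0.2, 4.3]
ee_pos: [0.6346, -0.0371, 0.0339]
wrist_force: [-4.6, 0.2, 19.6]
ee_pos: [0.6347, -0.0371, 0.0337]
wrist_force: [-10.4, 1.2, 30.4]
```

Hard stop reached, flower key down. Now lift and cross to the play button at (0.528, 0.1235).

```bash
python3 -m jog '[{"rotation":[0,0,0],"translation":[0,0,15],"grip":0},{"rotation":[0,0,0],"translation":[0,0,40],"grip":0},{"rotation":[0,0,0],"translation":[0,0,55],"grip":0},{"rotation":[0,0,0],"translation":[-20,30,55],"grip":0},{"rotation":[0,0,0],"translation":[-40,62,55],"grip":0},{"rotation":[0,0,0],"translation":[-62,95,55],"grip":0},{"rotation":[0,0,0],"translation":[-85,130,55],"grip":0},{"rotation":[0,0,0],"translation":[-106,161,55],"grip":0},{"rotation":[0,0,0],"translation":[-106,161,55],"grip":0},{"rotation":[0,0,0],"translation":[-106,161,55],"grip":0},{"rotation":[0,0,0],"translation":[-106,161,35],"grip":0},{"rotation":[0,0,0],"translation":[-106,161,20],"grip":0},{"rotation":[0,0,0],"translation":[-106,161,15],"grip":0},{"rotation":[0,0,0],"translation":[-106,161,15],"grip":0}]'
python3 - <<'E'
from h import *
P,D=imaging.camera("scene")
for n,uv in (("flower",(290,218)),("tri",(316,249)),("sq",(344,284)),("rocker+x",(316,204))): print(n,at_depth("scene",uv,D))
E
```

```text
time: 11.4
ee_pos: [0.5333, 0.0857, 0.0442]
tcp_rot: [-178.3, 0.2, 8.2]
wrist_force: [-0.1, -0.7, 0.2]
opening: 0.0004
grasp_force: 0.0
flower [ 0.63402538 -0.03849088  0.06047596]
tri [0.62576994 0.05303074 0.0670528 ]
sq [0.61746535 0.14295596 0.0680397 ]
rocker+x [ 0.57405059 -0.0460886   0.06028139]
```

The arm stopped short of y, with a slight tilt. I'll raise it and check before pressing.

```bash
python3 -m jog '[{"rotation":[0,0,0],"translation":[0,0,20],"grip":0},{"rotation":[0,0,0],"translation":[0,0,25],"grip":0},{"rotation":[0,0,0],"translation":[0,0,25],"grip":0}]'; python3 -c "
from workcell import readout
o=readout.get_obs();print(o['q'],o['qd'],o['joint_efforts'])"
```

```text
time: 11.75
ee_pos: [0.5348, 0.0862, 0.0719]
tcp_rot: [-178.3, -0.1, 8.2]
wrist_force: [-0.2, -0.0, -0.3]
opening: 0.0001
grasp_force: 0.0
[  8.18409465   3.13992597  -6.30258162  80.44289922   1.67515393
 179.94329284] [-0.05065081  0.56168504 -1.75768097 -0.91928324 -0.00548    -0.0130733 ] [-2.38077290e-02 -5.07630444e+01  4.75597072e+01  3.30622606e-01
  9.60480538e-02  5.57962517e-05]
```

Joint 6 sits at its 180° limit. The button is round, so yawing the tool by +15° frees the joint.

```bash
python3 -m jog '[{"rotation":[0,0,7],"translation":[0,0,5],"grip":0},{"rotation":[0,0,15],"translation":[0,0,10],"grip":0},{"rotation":[0,0,15],"translation":[0,0,10],"grip":0},{"rotation":[0,0,15],"translation":[0,0,10],"grip":0}]'
```

```text
time: 12.15
ee_pos: [0.5336, 0.0861, 0.0799]
tcp_rot: [-178.3, 0.1, 23.0]
wrist_force: [-0.8, 0.1, 1.2]
opening: 0.0001
grasp_force: 0.0
```

```bash
python3 -m jog '[{"rotation":[-1.56,-0.66,0],"translation":[-3,18,0],"grip":0},{"rotation":[-1.56,-0.66,0],"translation":[-5.5,37.5,0],"grip":0},{"rotation":[-1.56,-0.66,0],"translation":[-5.5,37.5,0],"grip":0},{"rotation":[-1.56,-0.66,0],"translation":[-5.5,37.5,0],"grip":0}]'
```

```text
time: 12.55
ee_pos: [0.528, 0.1236, 0.08]
tcp_rot: [180.0, 0.1, 23.2]
wrist_force: [1.0, -0.2, 0.0]
opening: -0.0002
grasp_force: 0.0
```

Now I'm above the button and level. Pressing it.

```bash
python3 -m jog '[{"rotation":[0,0,0],"translation":[0,0,-20],"grip":0},{"rotation":[0,0,0],"translation":[0,0,-33],"grip":0},{"rotation":[0,0,0],"translation":[0,0,-37],"grip":0},{"rotation":[0,0,0],"translation":[0,0,-37],"grip":0}]'| grep -E "ee_pos|wrist"
for i in 1 2 3 4; do python3 -m jog '[{"rotation":[0,0,0],"translation":[0,0,-1],"grip":0},{"rotation":[0,0,0],"translation":[0,0,-2],"grip":0}]' | grep -E "ee_pos|wrist"; done
```

```text
ee_pos: [0.5277, 0.123, 0.0428]
wrist_force: [-0.1, 0.0, 0.7]
ee_pos: [0.5286, 0.1236, 0.042]
wrist_force: [0.6, -0.1, 2.2]
ee_pos: [0.5286, 0.1236, 0.0399]
wrist_force: [0.7, -0.5, 1.9]
ee_pos: [0.5286, 0.1236, 0.0377]
wrist_force: [1.1, -0.7, 3.5]
ee_pos: [0.5286, 0.1237, 0.0356]
wrist_force: [2.6, -0.2, 3.6]
```

```bash
python3 -m jog '[{"rotation":[0,0,0],"translation":[0,0,-1],"grip":0},{"rotation":[0,0,0],"translation":[0,0,-2],"grip":0},{"rotation":[0,0,0],"translation":[0,0,-3],"grip":0},{"rotation":[0,0,0],"translation":[0,0,-3.5],"grip":0},{"rotation":[0,0,0],"translation":[0,0,-3.5],"grip":0},{"rotation":[0,0,0],"translation":[0,0,-3.5],"grip":0},{"rotation":[0,0,0],"translation":[0,0,-3.5],"grip":0}]'| grep -E "ee_pos|wrist"
```

```text
ee_pos: [0.5287, 0.1237, 0.0339]
wrist_force: [-2.1, -2.2, 18.7]
```

Hard stop reached (18.7 N) and held. Now release, retreat and verify everything.

```bash
python3 -m jog '[{"rotation":[0,0,0],"translation":[0,0,10],"grip":0},{"rotation":[0,0,0],"translation":[0,0,40],"grip":0},{"rotation":[0,0,0],"translation":[0,0,80],"grip":0},{"rotation":[0,0,0],"translation":[-20,0,110],"grip":0},{"rotation":[0,0,0],"translation":[-60,0,120],"grip":0},{"rotation":[0,0,0],"translation":[-100,0,120],"grip":0},{"rotation":[0,0,0],"translation":[-140,0,120],"grip":0},{"rotation":[0,0,0],"translation":[-180,0,120],"grip":0},{"rotation":[0,0,0],"translation":[-180,0,120],"grip":0},{"rotation":[0,0,0],"translation":[-180,0,120],"grip":0},{"rotation":[0,0,0],"translation":[-180,0,120],"grip":0}]'| grep -E "time|ee_pos|wrist"
python3 - <<'E'
from h import *
P,D=imaging.camera("scene"); cv2.imwrite("pics/end.png",P[:,:,::-1])
for n,uv in (("flower",(290,218)),("tri",(316,249)),("sq",(344,284)),("play",(382,256)),("rocker+x",(316,204)),("rocker-x",(342,196))): print(n,at_depth("scene",uv,D))
E
```

```text
time: 15.55
ee_pos: [0.3485, 0.1237, 0.1516]
wrist_force: [1.1, -0.9, 0.2]
flower [ 0.63400629 -0.03853576  0.06041398]
tri [0.6260392  0.05355961 0.06789569]
sq [0.61758734 0.14315168 0.06841044]
play [0.52779973 0.1234557  0.06828153]
rocker+x [ 0.57371928 -0.04673692  0.05939601]
rocker-x [ 0.52478077 -0.03128446  0.07261858]
```

View pics/end.png

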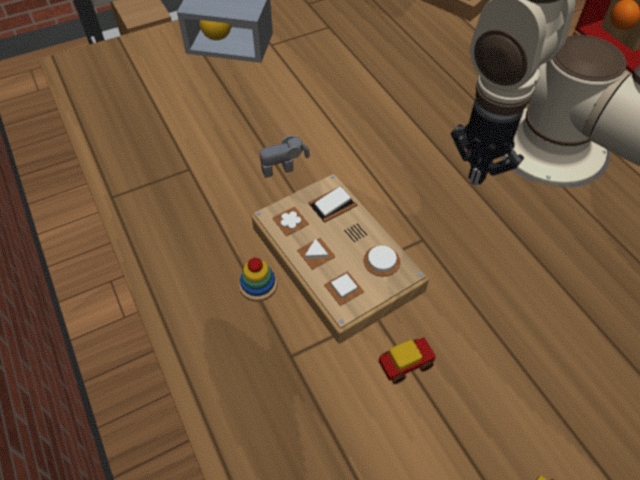

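The final view shows the rocker (332,202) tipped, the flower (290,218) down by about 7–8 mm, and the play button (382,257), square and triangle up. The toys at (405,357), (285,153) and (257,278) haven't moved, and the arm is clear.

```bash
python3 -c "
from workcell import bot
print(bot.job_done())"
```

```text
the job is handed in; nothing more can be done
None
```

The job is handed in: I tipped the rocker, pushed the flower key down, then pressed, held and released the play button; the last picture shows the square and triangular keys still up and the toys unmoved, but no verdict came back.

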